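# Pin the shutter and draw a guide bar out through the hatch

## Robot

A 6-joint arm with a two-finger parallel gripper is mounted at the origin on the work surface. World frame = base frame: x ahead of the robot, y to its left, z up, the work surface at z = 0. Lengths are in m, angles in degrees, forces in N, time in s.
With the tool pointing down it reaches from about 0.4 to 0.825 m from the base axis. Payload 7 kg.
Tool frame: the origin (TCP) lies midway between the tips of the shut fingers; the grasp point (between the pads) lies 19 mm behind it; z points along the fingers, y is the line along which they close (so a half turn about z gives the same grasp; the last joint's range is limited). The gripper opens to 88 mm and grips with 3 to 60 N. Pads are 19 mm wide; open, the fingers measure 130 mm over their backs; the gripper's body (78 mm by 193 mm) begins 47 mm behind the grasp point.
Start: joints at [79.59, 20.546, 0.682, 0, -70.136, -16.507], TCP at [0.306, 0.602, 0.227] pointing down, gripper open.
Joint ranges: [-176.03, 176.03], [-82.01, 121.73], [-58.28, 71.71], [-173.87, 95.51], [-174.79, -0.11], [-173.66, 173.66]. Speed limits (degrees/s): [136.94, 136.94, 172.46, 180, 180, 180].

## Interface

Orientations are given as [roll, pitch, yaw] about the fixed x, y, z axes, in that order (R = Rz(yaw) Ry(pitch) Rx(roll)).
In Python, from plant import * gives the robot as it stands.
- The arm moves only by the tool move_arm, never from a script. Its argument "commands" is a list of rows, each a list of 7 numbers: the shift along the world's x, y, z in mm, then the turn, a rotation vector about the world's x, y, z in degrees, then the opening in per cent of the stroke, from 0 (shut) to 100 (fully open). In form: [[x, y, z, rx, ry, rz, fingers], ...]. A call has 1 to 20 rows; each row shifts and turns the commanded pose from where the row before left it; what a row does not reach is not made up. A row lasts 1/10 s, in which the tool goes at most 50 mm and 8.59 degrees, less where a joint would pass 70% of its speed; a pose out of reach is approached as far as the arm can. A call with a gripper value outside its range is refused whole. The fingers move at their own pace and stop on an object; "squeeze" is the grip in N (left out, the last holds). Time passes only in rows, so rows that do not move let the fingers close. It gives the time, the measured TCP pose, the force and the opening at its end, in the units of the state.
- get_state(): the state, without advancing time (a new reading comes with each control period).
- capture(name): name is "side" or "top"; returns a dict with "frame" (400x640x3 uint8, blue, green, red), "camera_matrix" (3x3 intrinsics, pixels), "dist_coeffs" ([k1, k2, p1, p2, k3] as OpenCV has them; the pictures are not rectified), "world_to_cam" (4x4, takes a point from world to camera coordinates). Camera axes: x right, y up, looking along -z (the intrinsics and any distortion apply to the point x, -y, -z); pixel columns grow to the right and rows downward; lengths in m; the calibration is good to about 2 mm. A picture is of the moment at which its call begins. There is no depth.
- close_job(): hands the job in, once; it reports no verdict.
The state is a dict: "time_s": time; "joints": joint angles; "qd": joint speeds; "joint_torque": joint torques, N m; "tcp_pos": TCP position; "eef_rot": TCP orientation; "contact_force": force on the tool from outside, world axes, zero at the start; "moment": the same for the moment, N m; "gripper_width": finger opening in m.
Only numpy, scipy, OpenCV 4.12 (cv2) and the standard library are available. Lean on these libraries where they do the work, as an engineer would, in place of code of your own. Each camera call takes 0.05 s, during which the arm holds its last target. There are 200 camera calls.

## Task

Lock the machine's blue shutter open by putting the red lock pin fully down through the yellow tongue into the lug below, and let go of it. Then take the guide bar out through the hatch, tilting it because it is longer than the opening, and finish while still holding it level and still in the gripper, at least 80 mm above the clear cover and touching nothing else. The pin stays in, and the two other pins and the bottles are left where they are.

Things in the scene. Friction and masses are not known exactly. Their poses are not given: they have to be found in the camera images.
- machine: fixed closed stainless box 310 x 370 x 120 mm (x, y, z), origin at the centre of its underside, x away from its front panel. Clear cover 3 mm thick, its top 120 mm above the bench; the hatch is the only opening. Inside, the bar lies on two rests (60 mm in x, 10 mm in y, tops 80 mm above the bench); else it is free down to 28 mm and out to 179 mm either side in y
- hatch (a point): centre of the hatch, in the plane of the cover's top; axes as the machine's. The opening, edged in yellow, is 125 mm in x by 160 mm in y. The bar's rests are centred 98 mm to either side of it in y. Beyond its +x edge the blue shutter lies parked on the cover, 7 mm high
- shutter (a joint): slide of the shutter: 0 = fully open against its stop (as it starts), up to 0.135 m = closed over the hatch, moving towards the machine's -x; friction 5 N
- lock_hole (a point): centre of the hole's upper mouth, on top of the shutter's yellow tongue, 33 mm above the cover (153 mm above the bench), axes as the machine's; 110 mm in x and -135 mm in y from the hatch's centre. With the shutter at 0 a vertical 15 mm hole runs through the tongue (8 mm thick) and, 1 mm below, the fixed lug (24 mm thick, 44 x 44 mm)
- guide_bar: the guide bar, straight, 20 mm wide (own x), 230 mm long (own y), 16 mm high (z), aluminium with a white top and orange ends, about 0.2 kg, loose on its rests under the cover and lying nearly along the machine's y; origin at the centre of its underside. Seen through the hatch; can be gripped across its width at its middle
- bar_end_left (a point): middle of the bar's end face at its own +y, 8 mm above its underside
- bar_end_right (a point): middle of the bar's end face at its own -y
- lock_pin: red lock pin, upright in one of the rack's three places; origin at the centre of its lower tip, z up along it. Steel shank 12 mm in diameter, 30 mm long, tip chamfered; then a red flange of 26 mm diameter (30 to 35 mm above the tip), which rests on the tongue when fully in; then a square red grip 18 x 18 mm (sides along own x, y) from 35 to 70 mm. About 0.07 kg
- pin_rack: fixed grey block 190 x 60 x 80 mm (x, y, z), origin at the centre of its underside; three vertical holes of 15 mm, 35 mm deep, 60 mm apart along its x hold the pins, their tips 50 mm and the tops of their grips 120 mm above the bench
- blue_pin: the blue pin standing in the rack, same shape as the red lock pin; not to be used, leave it in the rack
- black_pin: the black pin standing in the rack, same shape as the red lock pin; not to be used, leave it in the rack
- bottle_a: a clear capped bottle, 60 mm in diameter and 130 mm tall, standing on the bench; origin at the centre of its underside; leave it alone
- bottle_b: a clear capped bottle, 60 mm in diameter and 130 mm tall, standing on the bench; origin at the centre of its underside; leave it alone

How it is judged:
By the outcome, as a careful person would: the job done as asked, in the order asked, and still so for the second after the job is handed in, while the arm keeps its last pose, push and grip.
It also fails if it takes over 61 s, if anything falls off the work surface, if the arm or the gripper's body presses on something with over 40 N, if the wrist force passes 120 N, or if a joint passes its speed limit or range.

## Working session

There is one attempt and no reset: what is moved stays moved. The work goes in short steps, Python scripts to look and compute and a tool call to move; the robot and the scene stay as the last step left them, time stands still between calls to the robot, and variables do not carry over. Pictures are saved under pics/ and viewed, on a budget of 10 in all, crops included, one or two more only if the job needs it, and the job is handed in when it is done.

Besides the shell and the picture viewer there is one more tool, called as a command line: name --pt "numbers of a row" for each row, then --argument value for the rest. move_arm: Moves the arm, as the interface text tells. Its arguments: {"type":"object","properties":{"commands":{"type":"array"},"squeeze":{"type":"number"}},"required":["commands"]}

```bash
ls; mkdir -p pics; python3 - <<'E'
from plant import *
import cv2,pickle
for n in("side","top"):
    c=capture(n); cv2.imwrite(f"pics/{n}0.png",c["frame"]); pickle.dump(c,open(f"{n}0.pkl","wb"))
    print(n,c["camera_matrix"],c["dist_coeffs"],c["world_to_cam"])
print(get_state())
E
```

```text
pics
side [[475.63991457   0.         321.97035834]
 [  0.         475.63991457 202.31405584]
 [  0.           0.           1.        ]] [0.01606441 0.         0.         0.         0.        ] [[ 0.82174696 -0.56984296 -0.00330734 -0.40179398]
 [ 0.35412678  0.50610725  0.78641571 -0.29195485]
 [-0.44645959 -0.64740594  0.61768875 -1.07749645]
 [ 0.          0.          0.          1.        ]]
top [[387.3562994    0.         321.41869753]
 [  0.         387.3562994  198.29721283]
 [  0.           0.           1.        ]] [-0.02270574  0.          0.          0.          0.        ] [[ 0.02739755 -0.99959863  0.00720745  0.02695084]
 [ 0.99851993  0.02770544  0.04680132 -0.54740405]
 [-0.04698222  0.00591455  0.99887822 -0.98126908]
 [ 0.          0.          0.          1.        ]]
{'time_s': 0.1, 'joints': array([ 7.95881344e+01,  2.05880421e+01,  6.38238721e-01, -1.92072337e-02,
       -7.01343978e+01, -1.65051966e+01]), 'qd': array([-0.07740817, -0.056977  ,  0.18202393,  0.11205175,  0.04854237,
        0.06303917]), 'joint_torque': array([-1.69140367e-03, -5.84164810e+01,  2.93749845e+01,  7.01539323e+00,
        1.01023683e-02, -5.35058905e-05]), 'tcp_pos': array([0.30540766, 0.60146266, 0.22569776]), 'eef_rot': array([ 1.79914138e+02, -6.61133768e-03, -2.69235974e+01]), 'contact_force': array([-0.49899328, -0.02111339,  0.4699247 ]), 'moment': array([ 0.06065699, -0.00249759,  0.01604438]), 'gripper_width': 0.08789646360398476}
```

View pics/top0.png

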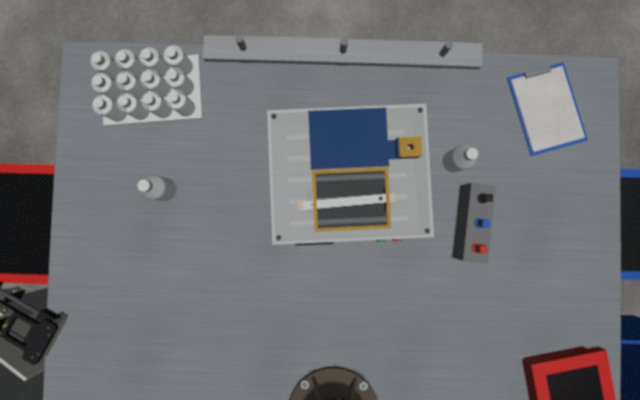

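View pics/side0.png

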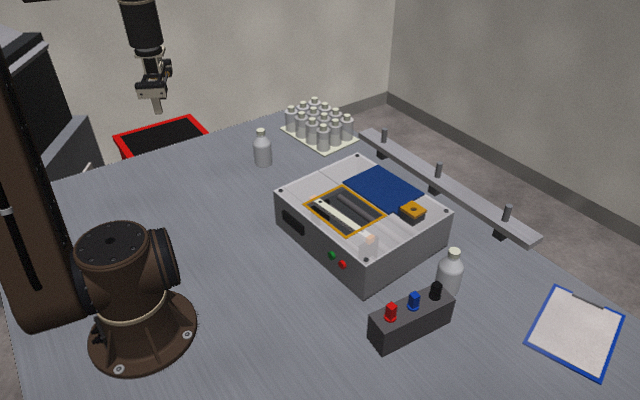

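The top picture shows the hatch around (352,198), the tongue at (409,147), the red pin at (481,249), with blue (482,223) and black (485,198). The bar runs from about (302,205) to (390,198). The side picture shows the same layout, with bottle B next to the machine's back-right corner.

```bash
cat > h.py <<'E'
import numpy as np,cv2,pickle
def proj(c,P):
    P=np.atleast_2d(P); q=(c["world_to_cam"]@np.c_[P,np.ones(len(P))].T)[:3]
    q=np.array([q[0],-q[1],-q[2]]).T
    return cv2.projectPoints(q.copy(),np.zeros(3),np.zeros(3),c["camera_matrix"],np.array(c["dist_coeffs"]))[0][:,0]
def back(c,uv,z):
    uv=np.array(uv,float).reshape(-1,1,2)
    n=cv2.undistortPoints(uv,c["camera_matrix"],np.array(c["dist_coeffs"]))[:,0]
    W=np.linalg.inv(c["world_to_cam"]); d=np.c_[n[:,0],-n[:,1],-np.ones(len(n))]@W[:3,:3].T; o=W[:3,3]
    return o+d*((z-o[2])/d[:,2])[:,None]
def load(n): return pickle.load(open(n,"rb"))
E
python3 - <<'E'
from h import *
for n in("top0","side0"):
    c=load(n+".pkl"); f=c["frame"]; hsv=cv2.cvtColor(f,cv2.COLOR_BGR2HSV)
    for nm,lo,hi,z in(("yellow",(15,120,70),(32,255,255),.12),("red",(172,130,60),(180,255,255),.12),("red0",(0,130,60),(4,255,255),.12),("blue",(105,120,50),(125,255,255),.127),("orange",(5,70,120),(14,255,255),.09)):
        m=cv2.inRange(hsv,lo,hi)
        k,_,st,ce=cv2.connectedComponentsWithStats(m)
        for i in range(1,k):
            if st[i,4]>8 and 200<ce[i][0]<520: print(n,nm,st[i],ce[i].round(1),back(c,ce[i],z).round(4)[0], [np.round(x,1).tolist() for x in cv2.minAreaRect(np.argwhere((_==i) if False else (cv2.connectedComponents(m)[1]==i))[:,::-1].astype(np.float32))[:2]])
    b=(255,95,500,270) if n=="top0" else (265,145,505,355)
    s=3.2 if n=="top0" else 2.8
    cv2.imwrite(f"pics/{n}c.png",cv2.resize(f[b[1]:b[3],b[0]:b[2]],None,fx=s,fy=s,interpolation=cv2.INTER_CUBIC))
E
```

```text
top0 yellow [400 137  21  20 368] [410.2 146.7] [ 0.6664 -0.1592  0.12  ] [[410.0, 146.5], [19.0, 20.0]]
top0 yellow [313 168  78  63 731] [352.  198.3] [ 0.5435 -0.0275  0.12  ] [[351.0, 198.8], [60.3, 75.3]]
top0 red0 [472 243  15  10  96] [479.6 247.9] [ 0.4377 -0.3229  0.12  ] [[479.3, 247.6], [14.6, 8.4]]
top0 blue [ 309  109   90   59 4418] [349.6 138.4] [ 0.6801 -0.0181  0.127 ] [[353.6, 137.7], [56.3, 87.0]]
top0 blue [475 218  15  10 104] [482.  222.9] [ 0.4951 -0.3247  0.127 ] [[482.0, 222.5], [9.0, 14.0]]
side0 yellow [302 184  85  55 525] [344.1 211.5] [ 0.5366 -0.0316  0.12  ] [[344.0, 209.4], [72.5, 44.4]]
side0 yellow [400 201  27  18 281] [412.9 209.4] [ 0.6872 -0.1265  0.12  ] [[412.7, 209.3], [23.6, 14.7]]
side0 red [384 306   9  13  31] [388.  313.4] [ 0.4138 -0.344   0.12  ] [[389.0, 312.2], [7.8, 11.4]]
side0 red0 [338 260   9   8  45] [342.  263.5] [ 0.4214 -0.1779  0.12  ] [[341.9, 263.8], [8.5, 6.3]]
side0 red0 [384 302  13  21 160] [390.6 311.9] [ 0.4205 -0.3442  0.12  ] [[389.9, 311.9], [11.4, 20.2]]
side0 blue [ 343  165   81   50 1992] [383.  188.6] [ 0.6763 -0.0204  0.127 ] [[382.8, 187.8], [73.8, 36.6]]
side0 blue [407 291  13  21 206] [413.3 301.2] [ 0.473  -0.3538  0.127 ] [[413.1, 300.9], [11.5, 20.2]]
```

View pics/top0c.png

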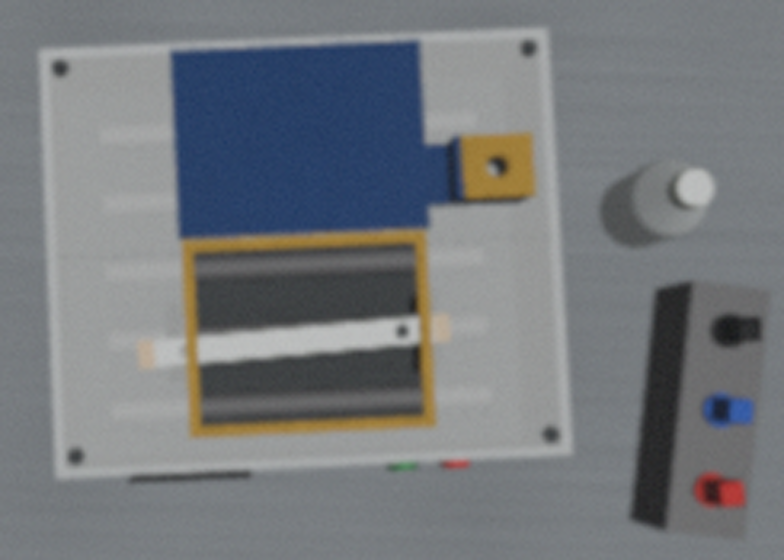

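View pics/side0c.png

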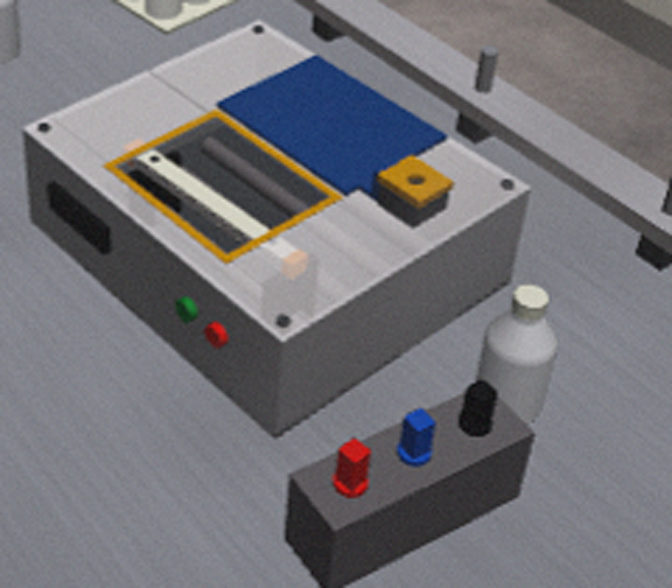

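The top crop gives the cover corners at (38,48), (547,28), (573,455) and (57,478), the tongue hole at (497,166), and the bar ends at about (138,355) and (452,327). The side crop shows the cover corners at (258,22), (529,188), (275,338) and (24,128), the hole at (417,180) and the red pin top at (354,447).

```bash
cat > fit.py <<'E'
from h import *
from scipy.optimize import least_squares
T=load("top0.pkl");S=load("side0.pkl")
t=lambda *p:(np.array(p)+.5)/3.2-.5+[255,95]
s=lambda *p:(np.array(p)+.5)/2.8-.5+[265,145]
def R(a): return np.array([[np.cos(a),-np.sin(a),0],[np.sin(a),np.cos(a),0],[0,0,1]])
def fit(nm,model,tp,sp,x0):
    f=lambda q:np.r_[(proj(T,model(q)[tp[0]])-tp[1]).ravel(),(proj(S,model(q)[sp[0]])-sp[1]).ravel()]
    for lab,g in(("both",f),("top",lambda q:f(q)[:2*len(tp[0])]),("side",lambda q:f(q)[2*len(tp[0]):])):
        r=least_squares(g,x0); print(nm,lab,r.x[:2].round(4),np.degrees(r.x[2]).round(2),r.x[3:].round(4),"res",r.fun.round(1))
    return least_squares(f,x0).x
M=np.array([[.155,.185,.12],[.155,-.185,.12],[-.155,-.185,.12],[-.155,.185,.12]])
def mm(q):
    h=q[3:5]; H=[[h[0]+a,h[1]+b,.12] for a,b in((.0625,.08),(.0625,-.08),(-.0625,-.08),(-.0625,.08))]
    P=np.r_[M,H,[[h[0]+.11,h[1]-.135,.153]]]
    return P@R(q[2]).T+[q[0],q[1],0]
# hatch inner corners
q=fit("machine+hatch",mm,([0,1,2,3,4,5,6,7,8],t((38,48),(547,28),(573,455),(57,478),(193,250),(416,240),(424,415),(202,425),(497,166))),
 ([0,1,2,3,4,5,6,7,8],s((258,22),(529,188),(275,338),(24,128),(216,118),(332,196),(228,254),(118,166),(417,180))),[.58,-.03,.04,-.03,0])
P=mm(q);print("hatch",P[4:8].mean(0).round(4),"hole",P[8].round(4))
def pm(q): return np.array([[k,0,.12] for k in(.06,0,-.06)])@R(q[2]).T+[q[0],q[1],0]
r=fit("pins",pm,([0,1,2],t((748,329),(739,410),(732,491))),([0,1,2],s((483,388),(419,416),(354,447))),[.49,-.33,0])
print(pm(r).round(4))
def bm(q): return np.array([[0,.115,.096],[0,-.115,.096],[0,-.115,.088],[-.01,-.115,.096]])@R(q[2]).T+[q[0],q[1],0]
# bar
fit("bar",bm,([0,1],t((139,355),(452,327))),([0,1],s((136,145),(300,257))),[.53,-.03,0])
E
python3 fit.py
```

```text
machine+hatch both [ 0.6004 -0.0198] 3.94 [-0.0584 -0.0013] res [-0.1  0.4  0.   0.6 -0.7  0.8 -1.3  0.4  0.   0.2 -0.2  0.6 -0.   0.3
 -0.6  0.1  0.6 -0.3  0.6 -0.8  0.6 -0.3  2.3  1.  -0.5 -0.5  0.7 -0.7
  0.2  0.4  0.2  0.4 -0.5 -0.1  0.3 -0.8]
machine+hatch top [ 0.6017 -0.0209] 4.16 [-0.0593  0.    ] res [ 0.2  0.2  0.3 -0.2  0.  -0.1 -0.5  0.2 -0.   0.2 -0.2  0.3  0.2  0.
 -0.4  0.1  0.5 -0.6]
machine+hatch side [ 0.599  -0.0183] 3.58 [-0.0575 -0.0031] res [ 0.4 -0.9 -0.2  0.   0.7  0.9 -1.1 -0.9  0.8 -0.6  0.   0.6 -0.2  0.5
 -0.6 -0.2  0.1 -0.5]
hatch [ 0.5423 -0.025   0.12  ] hole [ 0.6613 -0.1522  0.153 ]
pins both [ 0.4951 -0.3363] -5.76 [] res [ 0.  -0.3  0.1  0.2 -0.6  0.9 -0.1 -0.3  0.5  0.1  0.4 -0.1]
pins top [ 0.4957 -0.3367] -5.24 [] res [-0.  -0.6  0.2 -0.1 -0.2  0.7]
pins side [ 0.4944 -0.3362] -6.28 [] res [-0.2  0.   0.2  0.2 -0.  -0.2]
[[ 0.5548 -0.3423  0.12  ]
 [ 0.4951 -0.3363  0.12  ]
 [ 0.4354 -0.3303  0.12  ]]
bar both [ 0.5376 -0.0174] 6.57 [] res [-0.  -0.3 -0.5 -0.  -0.8 -0.8  0.8  1.4]
bar top [ 0.5373 -0.018 ] 6.69 [] res [ 0.3 -0.  -0.3  0. ]
bar side [ 0.5387 -0.0158] 6.33 [] res [-0.7 -1.3  0.6  0.9]
```

move_arm --pt "25 -38 0 0 0 1.75 100" --pt "25 -38 0 0 0 1.75 100" --pt "25 -38 0 0 0 1.75 100" --pt "25 -38 0 0 0 1.75 100" --pt "25 -38 0 0 0 1.75 100" --pt "25 -38 0 0 0 1.75 100" --pt "25 -38 0 0 0 1.75 100" --pt "25 -38 0 0 0 1.75 100" --pt "25 -38 0 0 0 1.75 100" --pt "25 -38 0 0 0 1.75 100" --pt "25 -38 0 0 0 1.75 100" --pt "25 -38 0 0 0 1.75 100"

```text
time_s: 1.3
tcp_pos: [0.6061, 0.1441, 0.2263]
eef_rot: [180.0, 0.0, -5.8]
contact_force: [0.6, -0.5, -0.7]
gripper_width: 0.0877
```

move_arm --pt "-14 -40 -2 0 0 0 100" --pt "-14 -40 -2 0 0 0 100" --pt "-14 -40 -2 0 0 0 100" --pt "-14 -40 -2 0 0 0 100" --pt "-14 -40 -2 0 0 0 100" --pt "-14 -40 -2 0 0 0 100" --pt "-14 -40 -2 0 0 0 100" --pt "-14 -40 -2 0 0 0 100" --pt "-14 -40 -2 0 0 0 100" --pt "-14 -40 -2 0 0 0 100" --pt "-14 -40 -2 0 0 0 100" --pt "-14 -40 -2 0 0 0 100" --pt "0 0 0 0 0 0 100" --pt "0 0 0 0 0 0 100"

```text
time_s: 2.7
tcp_pos: [0.4367, -0.335, 0.202]
eef_rot: [-180.0, 0.1, -6.1]
contact_force: [0.7, 0.6, 0.5]
gripper_width: 0.0876
```

move_arm --pt "-2 4 -25 0 0 0 100" --pt "0 0 -30 0 0 0 100" --pt "0 0 -25 0 0 0 100" --pt "0 0 -20 0 0 0 100" --pt "0 0 -11 0 0 0 100" --pt "0 0 0 0 0 0 100" --pt "0 0 0 0 0 0 10" --pt "0 0 0 0 0 0 10" --pt "0 0 0 0 0 0 10" --pt "0 0 0 0 0 0 10" --pt "0 0 0 0 0 0 10" --pt "0 0 0 0 0 0 10" --squeeze 30

```text
time_s: 3.9
tcp_pos: [0.4356, -0.3302, 0.0918]
eef_rot: [180.0, -0.0, -5.9]
contact_force: [-0.1, -0.6, 0.2]
gripper_width: 0.0451
```

move_arm --pt "0 0 0 0 0 0 10" --pt "0 0 0 0 0 0 10" --pt "0 0 0 0 0 0 10" --pt "0 0 0 0 0 0 10" --pt "0 0 0 0 0 0 10" --pt "0 0 0 0 0 0 10"

```text
time_s: 4.5
tcp_pos: [0.4355, -0.3302, 0.0915]
eef_rot: [180.0, 0.0, -5.9]
contact_force: [-0.8, -0.8, -0.3]
gripper_width: 0.0191
```

move_arm --pt "0 0 0 0 0 0 10" --pt "0 0 0 0 0 0 10" --pt "0 0 10 0 0 0 10" --pt "0 0 30 0 0 0 10" --pt "0 0 40 0 0 0 10" --pt "0 0 40 0 0 0 10" --pt "0 0 30 0 0 0 10" --pt "25 20 8 0 0 0 10" --pt "38 29 0 0 0 0 10" --pt "38 29 0 0 0 0 10" --pt "38 29 0 0 0 0 10" --pt "38 29 0 0 0 0 10" --pt "30 25 0 0 0 0 10" --pt "19 16 -15 0 0 0 10" --pt "0 0 -15 0 0 0 10" --pt "0 0 0 0 0 0 10" --pt "0 0 0 0 0 0 10"

```text
time_s: 6.2
tcp_pos: [0.6614, -0.1532, 0.2201]
eef_rot: [180.0, 0.0, -5.9]
contact_force: [-0.2, 0.2, 0.3]
gripper_width: 0.0181
```

```bash
python3 - <<'E'
from plant import *
from h import *
c=capture("side"); pickle.dump(c,open("side1.pkl","wb")); s=get_state(); print(s["tcp_pos"],s["eef_rot"],s["gripper_width"])
p=np.array(s["tcp_pos"])-[0,0,.0415]; u=proj(c,[p,p+[0,0,.03],[.6615,-.153,.153]]); print(u)
b=(370,140,450,230); f=c["frame"][b[1]:b[3],b[0]:b[2]]
cv2.imwrite("pics/side1c.png",cv2.resize(f,None,fx=6.5,fy=6.5,interpolation=cv2.INTER_CUBIC))
E
```

```text
[ 0.66163134 -0.1535625   0.22085654] [ 1.79986909e+02 -6.06362433e-02 -5.92716816e+00] 0.0181251547852777
[[415.63317507 199.99053607]
 [417.11170289 190.13873046]
 [414.17655791 208.2921786 ]]
```

View pics/side1c.png

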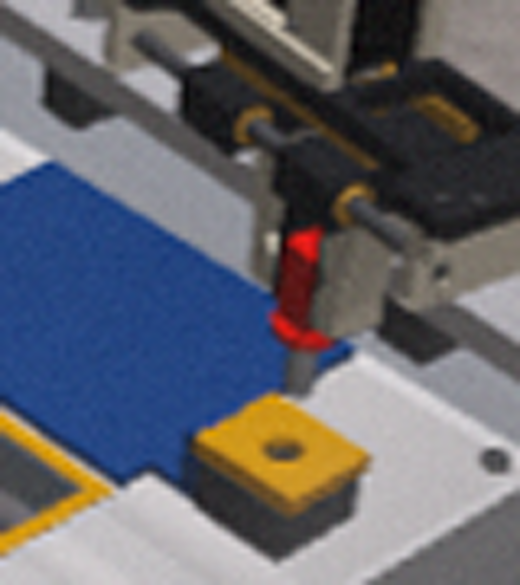

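The picture shows the pin held upright with its tip at crop (298,393), which is pixel (415.4,200.0). The hole is at crop (286,450), which is pixel (413.6,208.8).

```bash
python3 - <<'E'
from h import *
c=load("side1.pkl"); f=c["frame"]
print("hole manual",back(c,[413.6,208.8],.153),"tip",back(c,[415.4,200.0],.179))
# hole: dark blob inside yellow tongue, both cameras
for n in("side1","top0"):
    c=load(n+".pkl"); h=cv2.cvtColor(c["frame"],cv2.COLOR_BGR2HSV); y=cv2.inRange(h,(15,120,70),(32,255,255))
    b=(395,198,432,222) if n=="side1" else (395,133,425,160)
    sub=y[b[1]:b[3],b[0]:b[2]]; cs,_=cv2.findContours(sub,cv2.RETR_EXTERNAL,cv2.CHAIN_APPROX_NONE); k=max(cs,key=cv2.contourArea)
    m=cv2.drawContours(np.zeros_like(sub),[k],-1,255,-1); m=cv2.erode(m,np.ones((5,5)))
    v=c["frame"][b[1]:b[3],b[0]:b[2]].max(2).astype(float); w=np.clip(np.median(v[m>0])-15-v,0,None)*(m>0)
    yy,xx=np.mgrid[b[1]:b[3],b[0]:b[2]]; uv=[(xx*w).sum()/w.sum(),(yy*w).sum()/w.sum()]
    print(n,uv,back(c,uv,.153),(w>0).sum())
E
```

```text
hole manual [[ 0.65894252 -0.1536548   0.153     ]] tip [[ 0.66149311 -0.15295211  0.179     ]]
side1 [np.float64(413.15554072096126), np.float64(208.90120160213618)] [[ 0.65776697 -0.15331885  0.153     ]] 26
top0 [np.float64(410.6582352941177), np.float64(146.01529411764704)] [[ 0.66176857 -0.15242678  0.153     ]] 46
```

move_arm --pt "-2 0 -10 0 0 0 10" --pt "0 0 -10 0 0 0 10" --pt "0 0 0 0 0 0 10" --pt "0 0 0 0 0 0 10"

```text
time_s: 6.65
tcp_pos: [0.6592, -0.1534, 0.1993]
eef_rot: [180.0, 0.0, -5.9]
contact_force: [0.5, 0.1, -0.5]
gripper_width: 0.0178
```

```bash
python3 - <<'E'
from plant import *
from h import *
c=capture("side"); pickle.dump(c,open("side2.pkl","wb")); s=get_state(); print(s["tcp_pos"],s["contact_force"])
p=np.array(s["tcp_pos"])-[0,0,.0415]; print(proj(c,[p,p+[0,0,.03]]))
b=(390,175,440,225); f=c["frame"][b[1]:b[3],b[0]:b[2]]
cv2.imwrite("pics/side2c.png",cv2.resize(f,None,fx=11,fy=11,interpolation=cv2.INTER_CUBIC))
E
```

```text
[ 0.65958633 -0.15336668  0.19967489] [ 0.24433577 -0.1187609  -0.55898695]
[[413.95345764 207.01524108]
 [415.3883111  197.38122822]]
```

View pics/side2c.png

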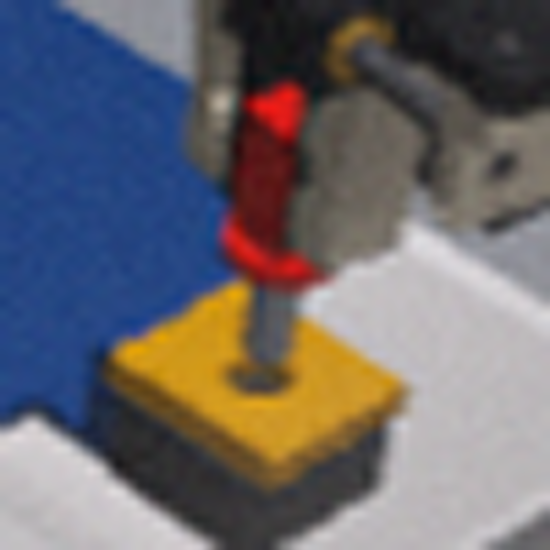

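The pin tip is at crop (267,362), just above the hole centre at crop (260,378). It needs about 1 mm more in -x.

move_arm --pt "-1 0 0 0 0 0 10" --pt "0 0 -3 0 0 0 10" --pt "0 0 -2 0 0 0 10" --pt "0 0 -2 0 0 0 10" --pt "0 0 -2 0 0 0 10" --pt "0 0 0 0 0 0 10"

```text
time_s: 7.3
tcp_pos: [0.659, -0.1529, 0.1907]
eef_rot: [-180.0, -0.0, -5.9]
contact_force: [0.0, 1.1, -0.4]
gripper_width: 0.0179
```

move_arm --pt "0 0 -4 0 0 0 10" --pt "0 0 -4 0 0 0 10" --pt "0 0 -4 0 0 0 10" --pt "0 0 0 0 0 0 10"

```text
time_s: 7.7
tcp_pos: [0.6591, -0.1524, 0.1778]
eef_rot: [-179.9, -0.0, -5.9]
contact_force: [3.7, 3.4, -1.0]
gripper_width: 0.0173
```

move_arm --pt "0.5 0.5 -3 0 0 0 10" --pt "0 0 -3 0 0 0 10" --pt "0 0 -3 0 0 0 10" --pt "0 0 -3 0 0 0 10" --pt "0 0 0 0 0 0 10"

```text
time_s: 8.2
tcp_pos: [0.6593, -0.1524, 0.1659]
eef_rot: [-180.0, -0.0, -5.9]
contact_force: [2.9, 4.8, -1.9]
gripper_width: 0.0178
```

move_arm --pt "0.5 0.5 -1 0 0 0 10" --pt "0 0 -1 0 0 0 10" --pt "0 0 -0.5 0 0 0 10" --pt "0 0 0 0 0 0 10"

```text
time_s: 8.6
tcp_pos: [0.6594, -0.1523, 0.1645]
eef_rot: [180.0, 0.0, -5.9]
contact_force: [-0.2, 3.5, 4.8]
gripper_width: 0.0179
```

move_arm --pt "0 0 0 0 0 0 60" --pt "0 0 0 0 0 0 60" --pt "0 0 0 0 0 0 60" --pt "0 0 0 0 0 0 60" --pt "0 0 0 0 0 0 60" --pt "0 0 0 0 0 0 60" --pt "0 0 20 0 0 0 60" --pt "0 0 40 0 0 0 60" --pt "-30 30 40 0 0 0 60" --pt "-40 40 20 0 0 0 60" --pt "-40 40 0 0 0 0 60" --pt "-10 20 0 0 0 0 60"

```text
time_s: 9.8
tcp_pos: [0.5527, -0.0363, 0.2766]
eef_rot: [-179.9, -0.1, -5.9]
contact_force: [1.2, -0.3, 1.2]
gripper_width: 0.0526
```

```bash
cat > plan.py <<'E'
# y,z in mm rel. hatch centre / bench; state: grasp centre (y,z), bar tilt a, tool tilt a+phi (positive: +y end down)
import numpy as np,heapq,sys
def box(y0,y1,z0,z1): return np.array([[y0,z0],[y1,z0],[y1,z1],[y0,z1]],float)
def mv(P,y,z,a):
    c,s=np.cos(a),np.sin(a); return P@np.array([[c,-s],[s,c]])+[y,z]   # y'=c y+s z ; z'=-s y+c z
def gap(A,B):
    g=-1e9
    for P in(A,B):
        e=np.roll(P,-1,0)-P; n=np.c_[e[:,1],-e[:,0]]; n/=np.linalg.norm(n,axis=1)[:,None]
        a,b=A@n.T,B@n.T; g=max(g,(b.min(0)-a.max(0)).max(),(a.min(0)-b.max(0)).max())
    return g
cov=[box(-250,-80,117,120),box(80,250,117,120)]
ins=[box(-103,-93,0,80),box(93,103,0,80),box(-250,-179,0,120),box(179,250,0,120),box(-250,250,0,28)]
body_ob=[box(-250,250,80,127)] # shutter/cover as the body overhangs the hatch in x
bar=box(-115,115,-8,8); fin=box(-11,11,-19,50); body=box(-40,40,46,150)
def clear(y,z,a,phi):
    B=mv(bar,y,z,a); F=mv(fin,y,z,a+phi); G=mv(body,y,z,a+phi)
    return min([gap(B,o) for o in cov+ins]+[gap(F,o) for o in cov+ins]+[gap(G,o) for o in body_ob])
def plan(phi,m,dy=4,dz=3,da=3):
    cache={}
    def ok(k):
        if k not in cache:
            c=clear(k[0]*dy,90+k[1]*dz,np.radians(k[2]*da),np.radians(phi)); cache[k]=c
        return cache[k]
    s=(2,2,0) # y=+8,z=96 after lift of ~8
    if ok(s)<m: return None
    Q=[(0,s)];D={s:0};pr={}
    while Q:
        d,k=heapq.heappop(Q)
        if d>D[k]: continue
        if k[1]*dz+90>=260 and k[2]==0:
            p=[k]
            while p[-1] in pr:p.append(pr[p[-1]])
            return [(q[0]*dy,90+q[1]*dz,q[2]*da,round(cache[q],1)) for q in p[::-1]]
        for st in np.ndindex(3,3,3):
            v=np.array(st)-1; n=tuple((np.array(k)+v).tolist())
            if n==k or abs(n[0]*dy)>100 or abs(n[2]*da)>60 or n[1]*dz<-15 or ok(n)<m: continue
            nd=d+abs(v).sum()+1+2*max(0,1-ok(n)/10)*3
            if nd<D.get(n,1e9): D[n]=nd;pr[n]=k;heapq.heappush(Q,(nd,n))
if __name__=="__main__":
    for phi in(0,-10,-20,-30):
        for m in(5,4,3,2):
            p=plan(phi,m)
            if p: print(phi,m,len(p),p); break
        else: print(phi,None)
E
timeout 500 python3 plan.py
python3 - <<'E'
from plant import *
from h import *
for n,b,s in(("top",(300,130,430,240),4),("side",(290,160,440,270),4)):
    c=capture(n); pickle.dump(c,open(n+"3.pkl","wb")); f=c["frame"][b[1]:b[3],b[0]:b[2]]
    cv2.imwrite(f"pics/{n}3c.png",cv2.resize(f,None,fx=s,fy=s,interpolation=cv2.INTER_CUBIC))
print(get_state()["tcp_pos"],get_state()["gripper_width"])
a=cv2.imread("pics/side3c.png");b=cv2.imread("pics/top3c.png")
E
```

```text
0 5 69 [(8, 96, 0, np.float64(8.0)), (12, 99, 0, np.float64(10.0)), (16, 99, 0, np.float64(10.0)), (20, 99, 0, np.float64(10.0)), (24, 99, 0, np.float64(10.0)), (28, 99, 0, np.float64(10.0)), (32, 99, 0, np.float64(10.0)), (36, 99, 0, np.float64(10.0)), (40, 99, 0, np.float64(10.0)), (44, 102, 3, np.float64(8.9)), (44, 105, 6, np.float64(7.7)), (40, 108, 9, np.float64(5.2)), (36, 111, 12, np.float64(7.0)), (32, 111, 12, np.float64(6.5)), (28, 114, 12, np.float64(5.7)), (24, 114, 12, np.float64(6.6)), (20, 114, 12, np.float64(6.9)), (16, 114, 12, np.float64(6.1)), (12, 117, 12, np.float64(6.1)), (8, 117, 12, np.float64(7.0)), (4, 117, 12, np.float64(6.5)), (0, 120, 12, np.float64(5.7)), (-4, 123, 15, np.float64(5.8)), (-8, 126, 15, np.float64(6.1)), (-12, 129, 18, np.float64(5.9)), (-16, 132, 18, np.float64(7.4)), (-20, 135, 21, np.float64(10.2)), (-24, 138, 24, np.float64(15.1)), (-28, 141, 24, np.float64(14.0)), (-32, 144, 24, np.float64(12.9)), (-36, 147, 24, np.float64(11.8)), (-40, 150, 24, np.float64(11.7)), (-40, 153, 24, np.float64(11.7)), (-40, 156, 24, np.float64(11.7)), (-4
[... 2852 characters left out ...]
t64(32.9)), (-40, 210, 24, np.float64(35.9)), (-40, 213, 24, np.float64(38.9)), (-40, 216, 24, np.float64(41.9)), (-40, 219, 24, np.float64(44.9)), (-40, 222, 24, np.float64(47.9)), (-40, 225, 24, np.float64(50.9)), (-40, 228, 24, np.float64(53.9)), (-40, 231, 24, np.float64(56.9)), (-40, 234, 24, np.float64(59.9)), (-40, 237, 24, np.float64(62.9)), (-40, 240, 21, np.float64(71.3)), (-40, 243, 18, np.float64(79.9)), (-40, 246, 15, np.float64(88.5)), (-40, 249, 12, np.float64(97.3)), (-40, 252, 9, np.float64(106.1)), (-40, 255, 6, np.float64(115.0)), (-40, 258, 3, np.float64(117.8)), (-40, 261, 0, np.float64(120.4))]
-20 None
-30 None
[ 0.55386061 -0.03576823  0.27638306] 0.052719436225901466
```

View pics/side3c.png

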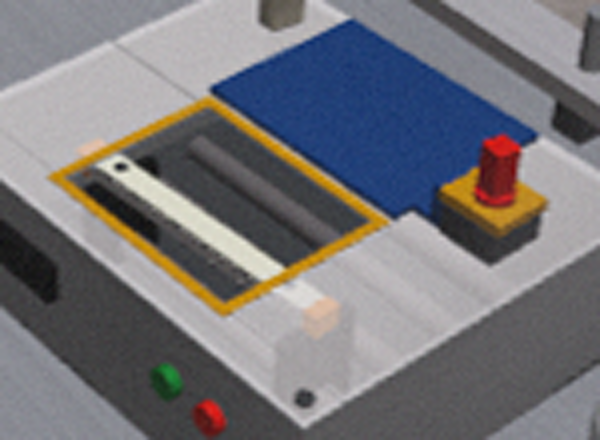

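The side picture shows the pin's flange flat on the tongue (crop 497,195), the shutter open, and the bar untouched. Next I rotate and grip the bar.

move_arm --pt "-2 2 0 0 0 -7.5 45" --pt "-2 2 0 0 0 -7.5 45" --pt "-2 2 0 0 0 -7.5 45" --pt "-2 2 0 0 0 -7.5 45" --pt "-2 2 -5 0 0 -7.5 45" --pt "-2 2 -10 0 0 -7.5 45" --pt "-2 2 -10 0 0 -7.5 45" --pt "-2 2 -10 0 0 -7.5 45" --pt "-1 2 -10 0 0 -7.5 45" --pt "0 0 -10 0 0 -7.5 45" --pt "0 0 -10 0 0 -2.5 45" --pt "0 0 -10 0 0 0 45" --pt "0 0 -10 0 0 0 45" --pt "0 0 0 0 0 0 45" --pt "0 0 0 0 0 0 45"

```text
time_s: 11.4
tcp_pos: [0.5383, -0.0199, 0.19]
eef_rot: [180.0, -0.0, -83.4]
contact_force: [-0.3, -0.0, 0.1]
gripper_width: 0.0396
```

```bash
python3 - <<'E'
from plant import *
from h import *
c=capture("side"); b=(270,120,450,270); f=c["frame"][b[1]:b[3],b[0]:b[2]]
cv2.imwrite(f"pics/side4c.png",cv2.resize(f,None,fx=4,fy=4,interpolation=cv2.INTER_CUBIC)); s=get_state();print(s["tcp_pos"],s["eef_rot"],s["gripper_width"],s["joints"])
E
```

```text
[ 0.53850461 -0.01981173  0.19036243] [-1.79976321e+02 -9.85843592e-03 -8.33825336e+01] 0.04004401326471 [ 1.87544919e+01  9.33003053e+00 -1.95752209e+01  1.67000862e-02
 -6.10736725e+01 -1.21450984e+01]
```

View pics/side4c.png

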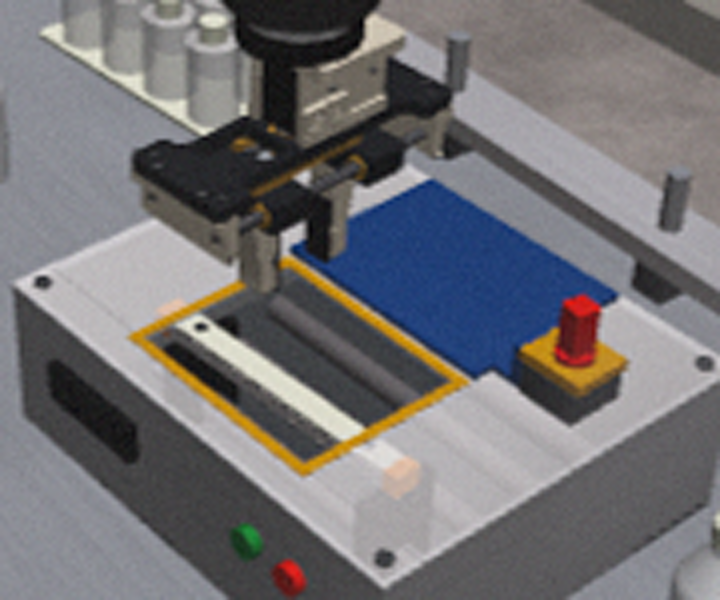

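The fingers are above the bar's middle, straddling it in x, and the pin is still seated at crop (577,330). I go down next.

move_arm --pt "-2 2 -20 0 0 0 45" --pt "0 0 -25 0 0 0 45" --pt "0 0 -20 0 0 0 45" --pt "0 0 -15 0 0 0 45" --pt "0 0 -15 0 0 0 45" --pt "0 0 -15 0 0 0 45" --pt "0 0 -9 0 0 0 45" --pt "0 0 0 0 0 0 45"

```text
time_s: 12.25
tcp_pos: [0.5358, -0.0179, 0.0703]
eef_rot: [179.9, -0.0, -83.4]
contact_force: [0.3, -0.3, 0.6]
gripper_width: 0.0397
```

move_arm --pt "0 0 0 0 0 0 10" --pt "0 0 0 0 0 0 10" --pt "0 0 0 0 0 0 10" --pt "0 0 0 0 0 0 10" --pt "0 0 0 0 0 0 10" --pt "0 0 0 0 0 0 10" --pt "0 0 0 0 0 0 10" --pt "0 0 0 0 0 0 10" --squeeze 40

```text
time_s: 13.05
tcp_pos: [0.5366, -0.0176, 0.0718]
eef_rot: [-179.9, 0.0, -83.4]
contact_force: [-1.4, 1.0, 5.0]
gripper_width: 0.0197
```

move_arm --pt "0 0 2 0 0 0 10" --pt "0 0 3 0 0 0 10" --pt "0 0 3 0 0 0 10" --pt "0 0 3 0 0 0 10" --pt "0 0 0 0 0 0 10"

```text
time_s: 13.55
tcp_pos: [0.5365, -0.0177, 0.0825]
eef_rot: [-180.0, 0.0, -83.4]
contact_force: [-0.0, -0.1, -1.5]
gripper_width: 0.0198
```

```bash
python3 - <<'E'
from plan import *
import plan
plan.fin=box(-11,11,-17,52); plan.body=box(-40,40,48,150)
K=np.array([(8,99,0),(40,99,0),(44,105,6),(36,110.5,12),(4,117,12),(-16,132,18),(-24,138,24),(-40,150,24),(-40,237,24),(-40,261,0)],float)
for a,b in zip(K,K[1:]):
    print(b,[round(min(clear(*(a+(b-a)*t)[:2],np.radians((a+(b-a)*t)[2]),0) for t in np.linspace(0,1,9)),1)])
a=K[:,2]*np.pi/180; d=np.c_[K[:,0]-17*np.sin(a),K[:,1]-17*np.cos(a)]; print(np.diff(d,axis=0).round(1).tolist())
E
```

```text
[40. 99.  0.] [np.float64(10.0)]
[ 44. 105.   6.] [np.float64(6.4)]
[ 36.  110.5  12. ] [np.float64(3.5)]
[  4. 117.  12.] [np.float64(6.5)]
[-16. 132.  18.] [np.float64(6.5)]
[-24. 138.  24.] [np.float64(7.4)]
[-40. 150.  24.] [np.float64(11.2)]
[-40. 237.  24.] [np.float64(11.7)]
[-40. 261.   0.] [np.float64(62.9)]
[[32.0, 0.0], [2.2, 6.1], [-9.8, 5.8], [-32.0, 6.5], [-21.7, 15.5], [-9.7, 6.6], [-16.0, 12.0], [0.0, 87.0], [6.9, 22.5]]
```

move_arm --pt "-0.4 5 0 0 0 0 10" --pt "-0.6 9 0 0 0 0 10" --pt "-0.6 9 0 0 0 0 10" --pt "-0.7 9 0 0 0 0 10" --pt "0 0 0 0 0 0 10" --pt "0 0.7 2 -1.99 -0.23 0 10" --pt "-0.1 0.7 2 -1.99 -0.23 0 10" --pt "-0.1 0.8 2.1 -1.99 -0.23 0 10" --pt "0 0 0 0 0 0 10"

```text
time_s: 14.45
tcp_pos: [0.5335, 0.0171, 0.0881]
eef_rot: [180.0, -6.1, -83.3]
contact_force: [-0.1, 0.3, -1.3]
gripper_width: 0.0195
```

move_arm --pt "0 -2 1.9 -1.99 -0.23 0 10" --pt "0.3 -3.8 1.9 -1.99 -0.23 0 10" --pt "0.4 -4 2 -1.99 -0.23 0 10" --pt "0 0 0 0 0 0 10"

```text
time_s: 14.85
tcp_pos: [0.5341, 0.0067, 0.0937]
eef_rot: [180.0, -12.0, -83.4]
contact_force: [-0.1, -0.0, -2.1]
gripper_width: 0.0193
```

move_arm --pt "0.5 -6.4 1.3 0 0 0 10" --pt "0.5 -6.4 1.3 0 0 0 10" --pt "0.4 -6.4 1.3 0 0 0 10" --pt "0.5 -6.4 1.3 0 0 0 10" --pt "0.4 -6.4 1.3 0 0 0 10" --pt "0 0 0 0 0 0 10"

```text
time_s: 15.45
tcp_pos: [0.5366, -0.0263, 0.1006]
eef_rot: [-180.0, -12.0, -83.5]
contact_force: [0.9, -0.1, -1.6]
gripper_width: 0.0199
```

move_arm --pt "0.5 -7.2 5.1 -1.99 -0.23 0 10" --pt "0.5 -7.2 5.2 -1.99 -0.23 0 10" --pt "0.5 -7.3 5.2 -1.99 -0.23 0 10" --pt "0.2 -3.2 2.2 -1.99 -0.23 0 10" --pt "0.2 -3.2 2.2 -1.99 -0.23 0 10" --pt "0.3 -3.3 2.2 -1.99 -0.23 0 10" --pt "0 0 0 0 0 0 10"

```text
time_s: 16.15
tcp_pos: [0.5387, -0.0566, 0.1223]
eef_rot: [180.0, -24.1, -83.4]
contact_force: [-0.2, 0.2, -1.9]
gripper_width: 0.0196
```

move_arm --pt "0.6 -8 6 0 0 0 10" --pt "0.6 -8 6 0 0 0 10" --pt "0 0 15 0 0 0 10" --pt "0 0 24 0 0 0 10" --pt "0 0 24 0 0 0 10" --pt "0 0 24 0 0 0 10" --pt "0 0 0 0 0 0 10"

```text
time_s: 16.85
tcp_pos: [0.5418, -0.0727, 0.2254]
eef_rot: [-179.6, -23.9, -83.6]
contact_force: [0.5, 0.2, -1.8]
gripper_width: 0.0199
```

move_arm --pt "0 1 6 2.98 0.345 0 10" --pt "0 1 6 2.98 0.345 0 10" --pt "0 1 6 2.98 0.345 0 10" --pt "0 1 6 2.98 0.345 0 10" --pt "0 1 6 2.98 0.345 0 10" --pt "0 1 6 2.98 0.345 0 10" --pt "0 1 6 2.98 0.345 0 10" --pt "0 0 3 2.98 0.345 0 10" --pt "0 0 0 0 0 0 10" --pt "0 0 0 0 0 0 10" --pt "0 0 0 0 0 0 10" --pt "0 0 0 0 0 0 10"

```text
time_s: 18.05
tcp_pos: [0.5397, -0.0656, 0.2661]
eef_rot: [180.0, -0.1, -83.4]
contact_force: [-0.1, -0.3, -2.5]
gripper_width: 0.0194
```

```bash
python3 - <<'E'
from plant import *
from h import *
c=capture("side"); b=(250,100,500,340); f=c["frame"][b[1]:b[3],b[0]:b[2]]
s=get_state();print(s["tcp_pos"],s["eef_rot"],s["gripper_width"],s["contact_force"],s["qd"].round(2))
p=np.array(s["tcp_pos"])+[0,0,.017]; a=np.radians(6.6); d=.115*np.array([-np.sin(a),np.cos(a),0])
print("bar ends predicted in crop",(proj(c,[p+d,p-d])-b[:2])*2.4)
cv2.imwrite(f"pics/side5c.png",cv2.resize(f,None,fx=2.4,fy=2.4,interpolation=cv2.INTER_CUBIC))
E
```

```text
[ 0.53977867 -0.06548061  0.26617829] [ 1.79958134e+02 -6.80731374e-02 -8.33727147e+01] 0.019612351607748938 [-0.50276863  0.1699274  -1.98952444] [-0.03  0.    0.13 -0.2  -0.03  0.17]
bar ends predicted in crop [[174.86288459 106.9954489 ]
 [343.06854282 206.18644345]]
```

View pics/side5c.png

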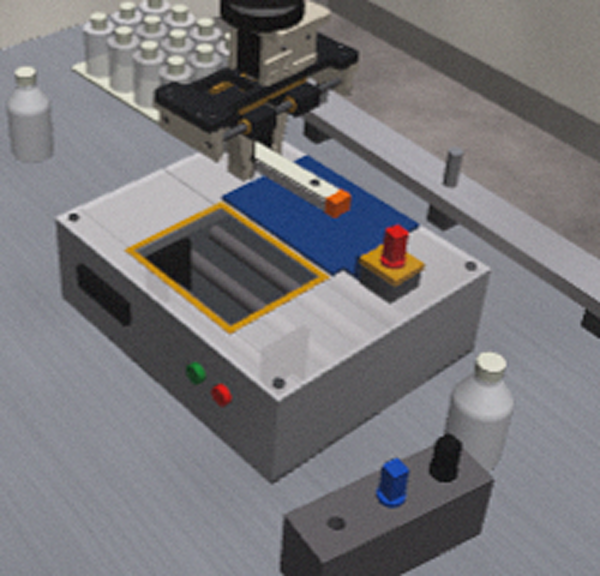

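The bar's orange end is at crop (339,204) against a predicted (343,206), so it is level within about 1°. The pin is seated at (396,250), the blue and black pins are in the rack, and both bottles are standing.

```bash
python3 -c "
from plant import *
print(close_job())"
```

```text
the job is handed in; nothing more can be done
None
```

The job is done and handed in at about 18 s of the 61 s allowed. The red lock pin is fully down in the tongue and lug and released, and the arm holds the guide bar level above the machine.

- **Lock pin:** I took it from the rack and lowered it until its flange met the tongue, where I felt about 5 N upward, then let go. The pictures afterwards show it seated with the shutter still open.
- **Guide bar:** I gripped it at its middle and lifted it 11 mm, then shifted it sideways under the cover. I then drew it out through the hatch, tilting it up to 24°. The force readings between those moves were about 2 N, roughly the bar's own weight, so I saw no sign of it touching anything.
- **Final pose:** The grip is steady at 19.6 mm opening, and the bar's underside is about 155 mm above the cover. The tool is level to 0.1°. The visible end of the bar is within about 2 pixels of where a level bar should be; the other end is hidden behind the gripper.
- **Other objects:** In the last picture the blue and black pins are in the rack, and both bottles are standing and look unmoved.

**Disagreement:** The two cameras differed by about 3 to 4 mm on the hole's x position. I used the side view of the pin tip against the hole instead, and the pin went in with at most about 6 N of sideways force.

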